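# Swap the blank in a dry-block heater for the wide-bore block

### The arm

A 7-joint arm with a two-finger parallel gripper is mounted at the origin on a cart in front of the work surface, level with it; the furniture and walls round the work are solid. World frame = base frame: x ahead of the robot, y to its left, z up, the work surface at z = 0. Lengths are in mm, angles in degrees, forces in N, time in s.
With the tool pointing down it reaches from about 400 to 900 mm from the base axis. Payload 5.6 kg.
Tool frame: the origin (TCP) lies on the centre line of the jaws, within the pads' length; the fingertips stand 14 mm ahead of it and the grasp point (between the pads) lies 5 mm behind it; z points along the fingers, y is the direction in which the jaws open and shut (so a half turn about z gives the same grasp; the last joint's range is limited). The gripper opens to 92 mm and grips with 3 to 60 N. Pads are 20 mm wide; open, the fingers measure 128 mm over their backs; the gripper's body (75 mm by 189 mm) begins 69 mm behind the grasp point.
Start: joints at [-48.128, 26.786, -0.665, 91.828, 0.344, 61.387, -3.226], TCP at [454.291, 464.895, 228.592] pointing down, gripper open.
Joint ranges: [-144.91, 144.91], [-17.63, 115.5], [-89.93, 88.59], [15.96, 139.68], [-74.01, 254.01], [8.47, 105.57], [-167.45, 167.45]. Speed limits (degrees/s): [147.25, 147.25, 180, 180, 180, 180, 180].

### API

Orientations are given as [roll, pitch, yaw] about the fixed x, y, z axes, in that order (R = Rz(yaw) Ry(pitch) Rx(roll)).
In Python, from cell import robot gives the robot as it stands.
- The arm moves only by the shell command python3 -m crank 'ROWS' [OPENING] [FORCE]. ROWS is a JSON object of lists of equal length, an entry for each row: "linear": the shift along the tool's x, y, z in units of 30 mm (1.0 is 30 mm), a list of three; "spin": the turn about the tool's z in units of 8 degrees (1.0 is 8 degrees). A call has 1 to 20 rows; each row shifts and turns the pose as measured when the row begins, along the tool's axes as they then stand; what a row does not reach is not made up. A row lasts 1/10 s, in which the tool goes at most 50 mm and 8.59 degrees, less where a joint would pass 70% of its speed; a pose out of reach is approached as far as the arm can. A call is refused whole if a number of a shift passes 1 or a number of a turn 1, either way. A call with a gripper value outside its range is refused whole. OPENING is the finger opening in mm, from 0 to 91.9, set as the call begins (- or left out, the last holds). The fingers move at their own pace and stop on an object; FORCE is the grip in N (left out, the last holds). Time passes only in rows, so rows that do not move let the fingers close. It gives the time, the measured TCP pose, the force and the opening at its end, in the units of the state.
- robot.observe(): the state, without advancing time (a new reading comes with each control period).
- robot.capture(name): name is "scene" or "top"; returns a dict with "color" (420x560x3 uint8, blue, green, red), "K" (3x3 intrinsics, pixels), "R" (3x3) and "t" (3): a world point X has camera coordinates R X + t. Camera axes: x right, y down, z forward; pixel columns grow to the right and rows downward; lengths in mm; the calibration is good to about 2 mm. A picture is of the moment at which its call begins. There is no depth.
- robot.hand_in(): hands the job in, once; it reports no verdict.
The state is a dict: "clock": time; "q": joint angles; "qvel": joint speeds; "effort": joint torques, N m; "ee_pos": TCP position; "tool_rot": TCP orientation; "ft_force": force on the tool from outside, world axes, zero at the start; "moment": the same for the moment, N m; "gripper_width": finger opening in mm.
Only numpy, scipy, OpenCV 4.12 (cv2) and the standard library are available. Lean on these libraries where they do the work, as an engineer would, in place of code of your own. Each camera call takes 0.05 s, during which the arm holds its last target.

### The job

In the dry-block heater, the plain solid block without bores only fills an unused place: lift it out by its handle and stand it upright on the cork mat. Then take from the mat the spare block with the four wide bores and lower it gently into the gap, fully home on the floor of the well, and let go. Leave the loaded blocks on both sides of the gap in their places, and everything else on the bench as it stands.

Things in the scene. Friction and masses are not known exactly. Their poses are not given: they have to be found in the camera images.
- heater: White dry-block heater, 200 x 214 x 75 mm, fixed. Origin on the bench under mid-well; -x to its grey panel. Well open at the top, 100 (x) x 170 mm (y), floor 35 and rim 75 mm up. Five blocks stand side by side at y = -68, -34, 0, 34, 68 mm, long side along x, 2 mm of air between them, 3 mm at their ends; seated origin z = 35 mm.
- blank: Aluminium block 94 (x) x 32 (y) x 52 mm high, foot bevelled 3 mm; origin: centre of underside. Handle: black bar on a stem over its middle, 28 (x) x 11 (y) mm, from 66 to 92 mm above the origin. No bores in its top. 0.3 to 0.55 kg. In one of the three inner places of the well, axes like the heater's. Gripped over the bar's 28 mm ends (closing along x), fingers stand above this block alone.
- wide_block: Aluminium block 94 (x) x 32 (y) x 52 mm high, foot bevelled 3 mm; origin: centre of underside. Handle: black bar on a stem over its middle, 28 (x) x 11 (y) mm, from 66 to 92 mm above the origin. One row of four wide bores (17 mm) in its top. 0.25 to 0.45 kg. Stands on the cork mat.
- narrow_block: Aluminium block 94 (x) x 32 (y) x 52 mm high, foot bevelled 3 mm; origin: centre of underside. Handle: black bar on a stem over its middle, 28 (x) x 11 (y) mm, from 66 to 92 mm above the origin. Eight narrow bores (11 mm), empty. Stands on the cork mat beside wide_block and stays there.
- mat: Cork mat 150 (x) x 270 (y) x 5 mm, fixed flat on the bench; origin: centre of its underside. Two spare blocks stand at about y = 0.02 and 0.095 m of the mat, in either order; its -y end (around x = 0, y = -0.08 m) is free.
- row_a: A neighbour that stays in the well: size and handle as blank, but with 8 narrow bores (11 mm) and a few small shut tubes fixed in them, 7 mm above its top. Loose, held only by what stands beside it. Origin: centre of underside; axes like the heater's.
- row_b: A neighbour that stays in the well: size and handle as blank, but with 8 narrow bores (11 mm) and a few small shut tubes fixed in them, 7 mm above its top. Loose, held only by what stands beside it. Origin: centre of underside; axes like the heater's.
- row_c: A neighbour that stays in the well: size and handle as blank, but with 8 narrow bores (11 mm) and a few small shut tubes fixed in them, 7 mm above its top. Loose, held only by what stands beside it. Origin: centre of underside; axes like the heater's.
- row_d: A neighbour that stays in the well: size and handle as blank, but with 8 narrow bores (11 mm) and a few small shut tubes fixed in them, 7 mm above its top. Loose, held only by what stands beside it. Origin: centre of underside; axes like the heater's.
- timer: White bench timer, 62 x 62 x 18 mm, lying loose on the bench; origin at the centre of the underside. Bystander.
- bottle: Small screw-cap bottle, 48 mm wide, 97 mm high, loose on the bench; origin at the centre of the underside. Bystander.
- tweezers: Steel tweezers, 126 x 18 x 10 mm, lying loose on the bench; origin at the centre of the underside. Bystander.
There are look-alikes about, which are no part of the job. What is shaped like the wide_block but yellow is not meant.

How it is judged (in metres and radians):
On the way, in this order (a step that is already met when the one before it is completed fails the run):
1. the blank stands upright and at rest on the cork mat (z of blank in the frame of mat between 0.003 and 0.0075 m and x of blank in the frame of mat between -0.075 and 0.075 m and y of blank in the frame of mat between -0.135 and 0.135 m and angle between blank's own z axis and vertical below 0.05 rad and linear speed of blank below 0.03 m/s), for 0.2 s.
2. the wide-bore block is fully home in the gap (z of wide_block in the frame of heater below 0.0375 m and x of wide_block in the frame of heater between -0.006 and 0.006 m and y of wide_block in the frame of heater between -0.045 and 0.045 m and angle between the x axis of wide_block and the x axis of heater, either way round below 0.06 rad and angle between wide_block's own z axis and vertical below 0.04 rad), for 0.2 s.
At the end, for the whole second after the job is handed in: Wide-bore block at rest in the gap: within 2.5 mm of the well floor, 6 mm of mid-well, square within 0.06 and level within 0.04 rad. Blank upright and at rest, its middle over the cork mat. Neighbours on the well floor, moved under 8 mm; narrow-bore spare moved under 20 mm (all of step 1 and all of step 2 and linear speed of wide_block below 0.02 m/s and z of each of row_a, row_b, row_c, row_d in the frame of heater below 0.0378 m and distance of each of row_a, row_b, row_c, row_d from where it was at the start of the episode below 0.008 m and distance of narrow_block from where it was at the start of the episode below 0.02 m); the robot touches nothing.
It fails at once if a neighbour in the heater is shifted or lifted by more than 8 mm, or tipped by more than 0.12 rad (distance of any of row_a, row_b, row_c, row_d from where it was at the start of the episode above 0.008 m or angle between any of row_a, row_b, row_c, row_d's own z axis and vertical above 0.12 rad).
It fails at once if the wide-bore block is dropped into the heater (faster than 0.45 m/s there) (z of wide_block in the frame of heater below 0.1 m and x of wide_block in the frame of heater between -0.07 and 0.07 m and y of wide_block in the frame of heater between -0.09 and 0.09 m and linear speed of wide_block above 0.45 m/s).
It fails at once if the narrow-bore spare, timer, bottle or tweezers are moved by more than 20 mm (distance of any of narrow_block, timer, bottle, tweezers from where it was at the start of the episode above 0.02 m).
It also fails if it takes over 53 s, if anything falls off the work surface, if the arm or the gripper's body presses on something with over 40 N, if the wrist force passes 120 N, or if a joint passes its speed limit or range.

## Working session

There is one attempt and no reset: what is moved stays moved. The work goes in short steps, Python scripts to look and compute and a shell command to move; the robot and the scene stay as the last step left them, time stands still between calls to the robot, and variables do not carry over. Pictures are saved under pics/ and viewed, and the job is handed in when it is done.

```bash
ls; mkdir -p pics; python3 - <<'E'
from cell import robot
import cv2
s=robot.observe(); print(s)
for n in ("scene","top"):
    c=robot.capture(n); cv2.imwrite(f"pics/{n}0.png",c["color"]); print(n,c["K"],c["R"],c["t"])
E
```

```text
pics
{'clock': 0.0, 'q': array([-48.12830648,  26.83779237,  -0.66465892,  91.88033456,
         0.34250465,  61.38538297,  -3.22777896]), 'qvel': array([0.10078724, 0.08757976, 0.00297082, 0.04078635, 0.05425845,
       0.10957253, 0.01760534]), 'effort': array([ 4.98271293e-04, -5.20579255e+01, -1.22530197e-02, -2.43748105e+01,
       -5.66099596e-02,  1.73859060e-02,  1.60431428e-04]), 'ee_pos': array([453.91663573, 464.47978928, 227.62424956]), 'tool_rot': array([-1.79898652e+02,  6.03020121e-03,  1.35658170e+02]), 'ft_force': array([-1.22879802,  0.05489923, -0.3280885 ]), 'moment': array([0.01253332, 0.04201323, 0.04624685]), 'gripper_width': 92.14404905292687}
scene [[522.24721245   0.         278.66294601]
 [  0.         522.24721245 225.7535087 ]
 [  0.           0.           1.        ]] [[-0.33368686 -0.94263714  0.00939698]
 [-0.79654386  0.27661173 -0.53759076]
 [ 0.5041537  -0.18687208 -0.84315353]] [ 149.98642917  419.9712474  1283.8471962 ]
top [[407.23693887   0.         275.78585239]
 [  0.         407.23693887 207.79278164]
 [  0.           0.           1.        ]] [[ 1.49759300e-02 -9.99887854e-01  1.07974152e-05]
 [-9.86001382e-01 -1.47697373e-02 -1.66081695e-01]
 [ 1.66063229e-01  2.47658158e-03 -9.86111997e-01]] [ -26.62857627  483.64330505 1320.99393523]
```

View pics/scene0.png

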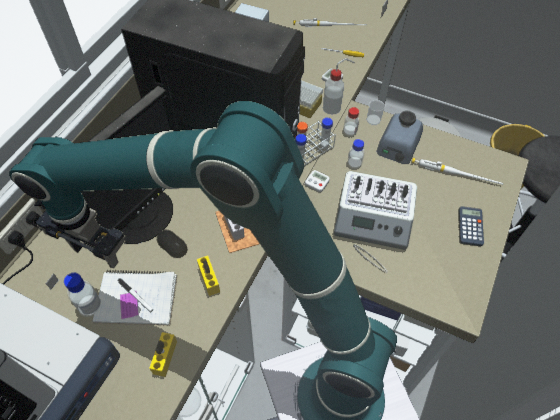

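View pics/top0.png

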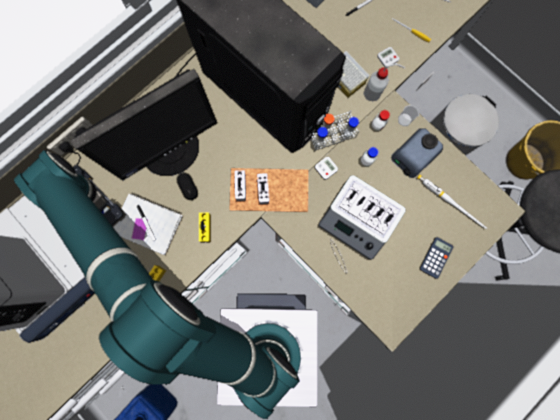

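```bash
python3 - <<'E'
import cv2,numpy as np
t=cv2.imread("pics/top0.png"); s=cv2.imread("pics/scene0.png")
a=cv2.resize(t[150:225,220:320],None,fx=8,fy=8,interpolation=cv2.INTER_CUBIC)
b=cv2.resize(t[165:270,310:415],None,fx=5.6,fy=5.6,interpolation=cv2.INTER_CUBIC)
c=cv2.resize(s[160:255,325:425],None,fx=6,fy=6,interpolation=cv2.INTER_CUBIC)
for n,i in zip("abc",(a,b,c)): cv2.imwrite(f"pics/crop_{n}.png",i)
E
```

```text
(no output)
```

View pics/crop_a.png

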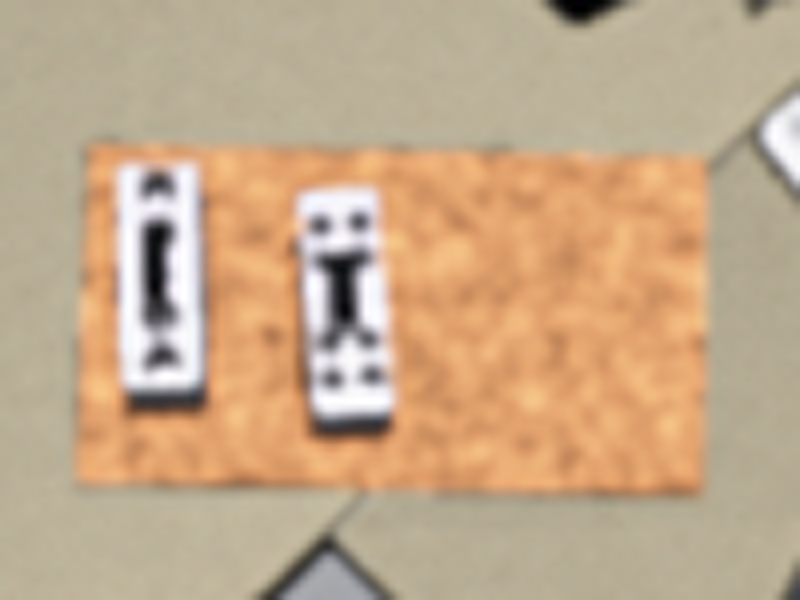

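View pics/crop_b.png

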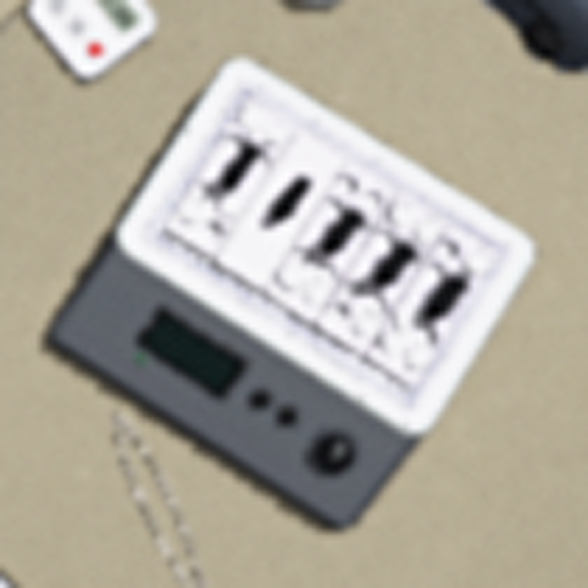

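View pics/crop_c.png

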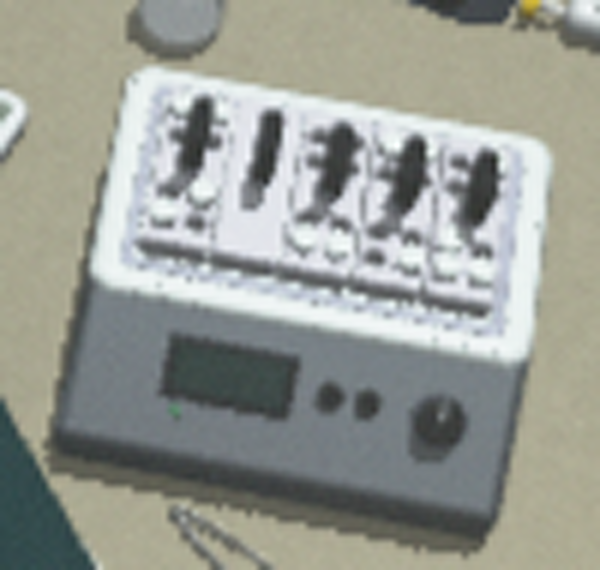

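The heater is at top-camera (368,215). The blank is the only block with a bare top, second from the left: (361,201) in top, (370,186) in scene, so it stands at heater y=+34.

What could be taken for the wide block:
- left spare on the mat (240,185): large bores in one row
- right spare on the mat (263,188): 2 rows of small bores, so this is narrow_block
- yellow blocks at top (204,226) and (157,272): not meant

I choose the one at (240,185). Crop a confirms it. Next I fit the poses.

```bash
cat > h.py <<'E'
import numpy as np,cv2,pickle
from scipy.optimize import least_squares
def proj(c,X):
    X=np.atleast_2d(X).astype(float); Y=X@c["R"].T+c["t"]; p=Y@c["K"].T; return p[:,:2]/p[:,2:]
def Rz(a): return np.array([[np.cos(a),-np.sin(a),0],[np.sin(a),np.cos(a),0],[0,0,1]])
def W(pose,P): return np.atleast_2d(P)@Rz(pose[2]).T+np.array([pose[0],pose[1],0])
def back(c,uv,z):
    d=c["R"].T@np.linalg.inv(c["K"])@np.array([*uv,1.]); o=-c["R"].T@c["t"]; return o+d*(z-o[2])/d[2]
def box(x,y,z0,z1,cx=0,cy=0):
    return [[(cx+sx*x/2,cy+sy*y/2,z) for sx,sy in((-1,-1),(1,-1),(1,1),(-1,1))] for z in (z0,z1)]
def draw(img,c,pose,loops,f,off,col):
    for l in loops:
        p=(proj(c,W(pose,l))-off+.5)*f-.5
        cv2.polylines(img,[np.round(p).astype(int)],True,col,1,cv2.LINE_AA)
E
python3 - <<'E'
from cell import robot
import pickle,cv2
from h import *
C={n:robot.capture(n) for n in("scene","top")}; pickle.dump(C,open("c0.pkl","wb"))
c=C["top"]
px=lambda p,f,o:((p[0]+.5)/f-.5+o[0],(p[1]+.5)/f-.5+o[1])
# mat corners z=5, crop a
mc=[((85,145),(75,135)),((708,152),(75,-135)),((703,495),(-75,-135)),((77,488),(-75,135))]
def fit(pts,z,p0):
    A=[W0 for W0 in [back(c,uv,z) for uv,_ in pts]]
    L=np.array([[*l,z] for _,l in pts]); A=np.array(A)
    r=least_squares(lambda p:(W(p,L)-A)[:,:2].ravel(),p0); print(r.x,np.degrees(r.x[2]),np.round(r.fun,1)); return r.x
mat=fit([(px(p,8,(220,150)),l) for p,l in mc],5,[600,0,0])
he=[((235,58),(0,107)),((535,245),(0,-107))]
for p in [(235,58),(535,245),(420,435),(118,240)]: print(back(c,px(p,5.6,(310,165)),75))
for p in [(238,165),(287,202),(340,235),(390,270),(445,297)]: print("handle",back(c,px(p,5.6,(310,165)),122))
for n,p in (("wide",[(117,165),(198,162),(204,390),(125,392)]),("narrow",[(297,192),(375,187),(393,415),(313,420)])):
    fit([(px(q,8,(220,150)),l) for q,l in zip(p,[(47,16),(47,-16),(-47,-16),(-47,16)])],57,[600,0,0])
E
```

```text
[5.54177705e+02 6.11939437e+00 2.52475027e-03] 0.144657534919877 [-0.6 -0.6 -0.9  1.1  0.6 -1.2  0.9  0.7]
[ 591.88657889 -267.97246828   75.        ]
[ 482.67216197 -440.61983397   75.        ]
[ 371.14592997 -370.5092962    75.        ]
[ 481.9898101  -198.18811348   75.        ]
handle [ 517.85675436 -259.86489808  122.        ]
handle [ 497.04037914 -287.07587205  122.        ]
handle [ 478.64856491 -316.43487525  122.        ]
handle [ 459.18777947 -343.94150533  122.        ]
handle [ 444.38104026 -374.2376574   122.        ]
[5.59387985e+02 1.02138435e+02 5.83866702e-02] 3.345309781020846 [-1.6 -1.1 -1.6  0.8  1.9  0.5  1.3 -0.2]
[5.49346831e+02 2.54456137e+01 9.17044108e-02] 5.254275699959072 [-1.8 -0.6 -1.5  0.2  1.8  0.8  1.5 -0.4]
```

```bash
cat > ov.py <<'E'
import pickle,sys
from h import *
C=pickle.load(open("c0.pkl","rb"))
def ov(heat,wide,nar,mat,tag):
    for n,o,f,wh,w in (("top",(310,165),7,(105,85),"h"),("scene",(325,160),7,(100,95-10),"h"),("top",(225,160),9,(85,60),"m")):
        o=np.array(o,float);x,y=map(int,o);img=cv2.resize(C[n]["color"][y:y+wh[1],x:x+wh[0]],None,fx=f,fy=f,interpolation=cv2.INTER_CUBIC)
        if w=="h":
            draw(img,C[n],heat,[box(100,170,75,75)[0]],f,o,(0,0,255))
            for k in(-68,-34,0,34,68):
                draw(img,C[n],heat,[box(94,32,87,87,0,k)[0]],f,o,(0,160,0)); draw(img,C[n],heat,[box(28,11,127,127,0,k)[0]],f,o,(255,0,255))
        else:
            draw(img,C[n],mat,[box(150,270,5,5)[0]],f,o,(255,0,0))
            for b in(wide,nar):
                draw(img,C[n],b,[box(94,32,57,57)[0],box(94,32,8,8)[0]],f,o,(0,0,255)); draw(img,C[n],b,[box(28,11,97,97)[0]],f,o,(255,0,255))
        cv2.imwrite(f"pics/ov{tag}_{n}_{w}.png",img)
E
python3 - <<'E'
from ov import *
r=np.radians
ov((479,-316,r(-32.4)),(559.4,102.1,.0584),(549.3,25.4,.0917),(554.2,6.1,.0025),"1")
E
```

```text
(no output)
```

View pics/ov1_top_h.png

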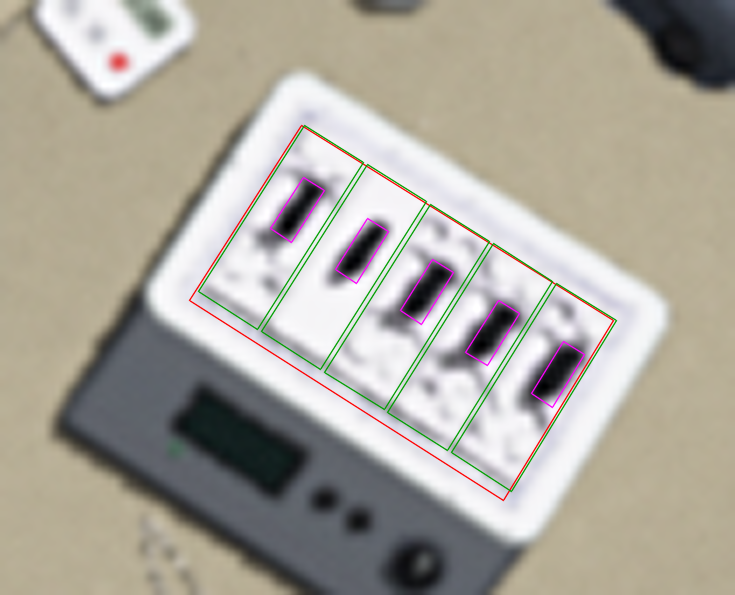

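View pics/ov1_scene_h.png

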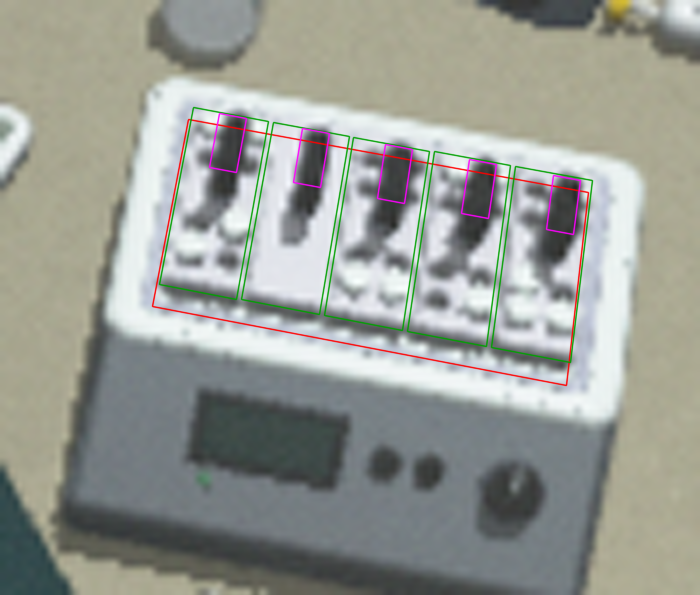

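View pics/ov1_top_m.png

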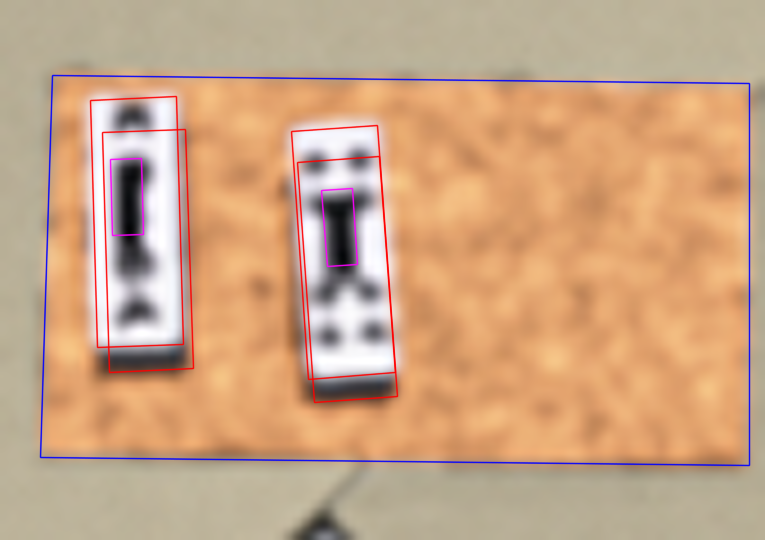

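```bash
cat > plan.py <<'E'
import sys,numpy as np
from cell import robot
from scipy.spatial.transform import Rotation as Ro
# plan.py x y z yaw N : remaining shift in current tool axes (units), and N-row plan
a=[float(v) for v in sys.argv[1:]]
s=robot.observe(); p=np.array(s["ee_pos"]); rot=s["tool_rot"]; R=Ro.from_euler("xyz",rot,degrees=True).as_matrix()
print("t",round(s["clock"],2),"pos",np.round(p,1),"rot",np.round(rot,2),"w",round(s["gripper_width"],1),"F",np.round(s["ft_force"],1),"q",np.round(s["q"],0))
if a:
    d=np.array(a[:3])-p; dy=(a[3]-rot[2]+180)%360-180
    print("d",np.round(d,1),"dyaw",round(dy,2),"| tool units",np.round(R.T@d/30,2),"spin",round(-dy/8,2))
    N=int(a[4]) if len(a)>4 else 0
    for k in range(N):
        t=np.radians(rot[2]+dy*k/N); v=d/N/30
        print(k,np.round([v[0]*np.cos(t)+v[1]*np.sin(t),v[0]*np.sin(t)-v[1]*np.cos(t),-v[2]],2),round(-dy/8/N,2))
E
python3 plan.py 497 -288 230 57.6 24
```

```text
t 0.2 pos [454.1 464.7 228. ] rot [-179.94    0.    135.66] w 91.5 F [-0.3  0.1  0.8] q [-48.  27.  -1.  92.   0.  61.  -3.]
d [  42.9 -752.7    2. ] dyaw -78.06 | tool units [-18.56 -16.94  -0.05] spin 9.76
0 [-0.77 -0.71 -0.  ] 0.41
1 [-0.81 -0.66 -0.  ] 0.41
2 [-0.85 -0.61 -0.  ] 0.41
3 [-0.88 -0.56 -0.  ] 0.41
4 [-0.91 -0.51 -0.  ] 0.41
5 [-0.94 -0.46 -0.  ] 0.41
6 [-0.96 -0.41 -0.  ] 0.41
7 [-0.99 -0.35 -0.  ] 0.41
8 [-1.  -0.3 -0. ] 0.41
9 [-1.02 -0.24 -0.  ] 0.41
10 [-1.03 -0.18 -0.  ] 0.41
11 [-1.04 -0.12 -0.  ] 0.41
12 [-1.05 -0.06 -0.  ] 0.41
13 [-1.05 -0.   -0.  ] 0.41
14 [-1.05  0.06 -0.  ] 0.41
15 [-1.04  0.12 -0.  ] 0.41
16 [-1.03  0.18 -0.  ] 0.41
17 [-1.02  0.23 -0.  ] 0.41
18 [-1.01  0.29 -0.  ] 0.41
19 [-0.99  0.35 -0.  ] 0.41
20 [-0.97  0.4  -0.  ] 0.41
21 [-0.94  0.46 -0.  ] 0.41
22 [-0.91  0.51 -0.  ] 0.41
23 [-0.88  0.56 -0.  ] 0.41
```

Blank grasp planned. Opening 60 mm leaves the fingers about 96 mm over their backs, well inside the block's length. First transit.

```bash
python3 -m crank '{"linear":[[-0.77,-0.71,0],[-0.81,-0.66,0],[-0.85,-0.61,0],[-0.88,-0.56,0],[-0.91,-0.51,0],[-0.94,-0.46,0],[-0.96,-0.41,0],[-0.98,-0.35,0],[-1,-0.3,0],[-1,-0.24,0]],"spin":[0.41,0.41,0.41,0.41,0.41,0.41,0.41,0.41,0.41,0.41]}' 60; python3 plan.py 497 -288 230 57.6 16
```

```text
clock: 1.2
ee_pos: [466.2, 145.2, 225.6]
tool_rot: [-179.8, -0.1, 102.1]
ft_force: [1.3, -0.0, -0.3]
gripper_width: 60.3
t 1.2 pos [466.2 145.2 225.6] rot [-1.7980e+02 -7.0000e-02  1.0206e+02] w 60.3 F [ 1.3 -0.  -0.3] q [-31.  11.  11. 115.  -3.  55.  -6.]
d [  30.8 -433.2    4.4] dyaw -44.46 | tool units [-14.34  -2.01  -0.16] spin 5.56
0 [-0.9  -0.13 -0.01] 0.35
1 [-0.9  -0.08 -0.01] 0.35
2 [-0.9  -0.04 -0.01] 0.35
3 [-0.9   0.01 -0.01] 0.35
4 [-0.9   0.05 -0.01] 0.35
5 [-0.9   0.09 -0.01] 0.35
6 [-0.89  0.14 -0.01] 0.35
7 [-0.89  0.18 -0.01] 0.35
8 [-0.88  0.22 -0.01] 0.35
9 [-0.87  0.26 -0.01] 0.35
10 [-0.85  0.31 -0.01] 0.35
11 [-0.84  0.35 -0.01] 0.35
12 [-0.82  0.39 -0.01] 0.35
13 [-0.8   0.43 -0.01] 0.35
14 [-0.78  0.46 -0.01] 0.35
15 [-0.75  0.5  -0.01] 0.35
```

```bash
python3 -m crank '{"linear":[[-0.9,-0.13,-0.01],[-0.9,-0.08,-0.01],[-0.9,-0.04,-0.01],[-0.9,0.01,-0.01],[-0.9,0.05,-0.01],[-0.9,0.09,-0.01],[-0.9,0.14,-0.01],[-0.89,0.18,-0.01],[-0.88,0.22,-0.01],[-0.87,0.26,-0.01],[-0.85,0.31,-0.01],[-0.84,0.35,-0.01],[-0.82,0.39,-0.01],[-0.8,0.43,-0.01],[-0.78,0.46,-0.01],[-0.6,0.4,-0.01],[0,0,0]],"spin":[0.35,0.35,0.35,0.35,0.35,0.35,0.35,0.35,0.35,0.35,0.35,0.35,0.35,0.35,0.35,0.35,0]}'
python3 - <<'E'
from cell import robot
import pickle
from h import *
C={n:robot.capture(n) for n in("scene","top")}; pickle.dump(C,open("c1.pkl","wb"))
for n in C: cv2.imwrite(f"pics/{n}1.png",C[n]["color"])
E
python3 plan.py 497 -288 150 57.6
```

```text
clock: 2.9
ee_pos: [485.1, -305.4, 230.5]
tool_rot: [-179.9, 0.1, 55.0]
ft_force: [0.6, -0.2, 0.6]
gripper_width: 59.7
t 3.0 pos [ 485.6 -302.1  230.1] rot [-1.7977e+02 -2.0000e-02  5.5310e+01] w 59.8 F [ 0. -0. -1.] q [  2.  21.  33. 105. -13.  59.   6.]
d [ 11.4  14.1 -80.1] dyaw 2.29 | tool units [0.6  0.06 2.67] spin -0.29
```

View pics/scene1.png

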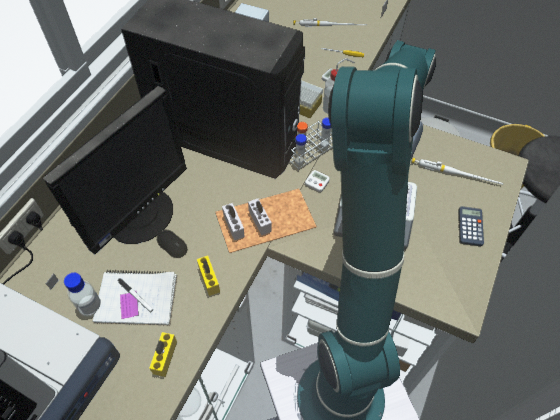

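View pics/top1.png

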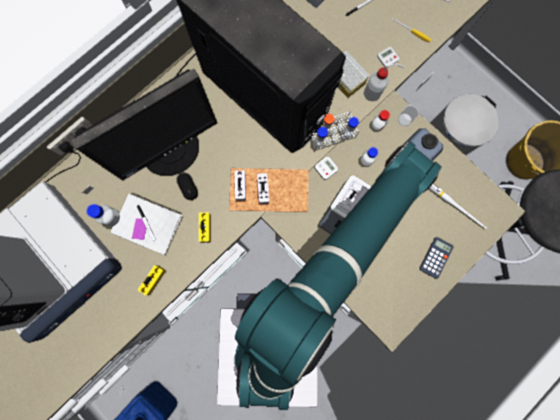

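Scene view now shows both spares unobstructed: wide at (232,220), narrow at (260,216). The mat is at about (267,220). I overlay the fitted poses there.

```bash
python3 - <<'E'
import pickle
from h import *
c=pickle.load(open("c1.pkl","rb"))["scene"]
o=np.array((210.,185.));f=7;img=cv2.resize(c["color"][185:255,210:320],None,fx=f,fy=f,interpolation=cv2.INTER_CUBIC)
draw(img,c,(554.2,6.1,.0025),[box(150,270,5,5)[0]],f,o,(255,0,0))
for b in((558.4,101.5,.0584),(548.5,25,.0917)):
    draw(img,c,b,[box(94,32,57,57)[0],box(94,32,8,8)[0]],f,o,(0,0,255)); draw(img,c,b,[box(28,11,97,97)[0]],f,o,(255,0,255))
cv2.imwrite("pics/ov2.png",img)
E
```

```text
(no output)
```

View pics/ov2.png

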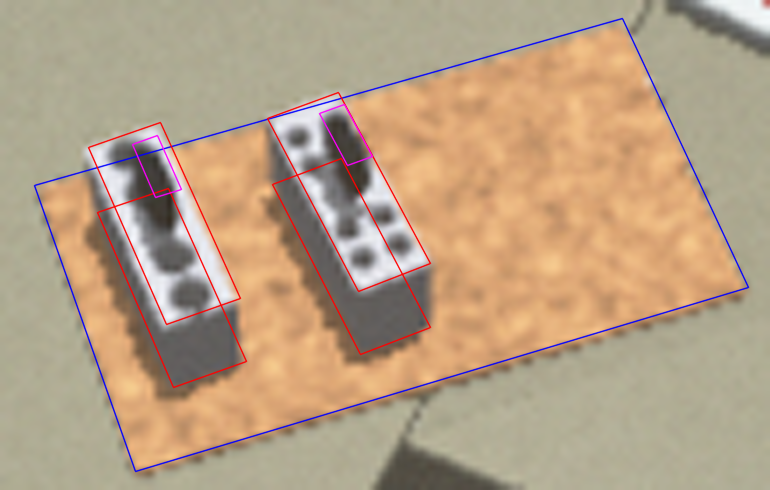

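The wide block is confirmed: single row of large bores, left block in the crop. Aligning over the blank, then descending.

```bash
python3 -m crank '{"linear":[[0.3,0.03,0.3],[0.25,0.03,0.5],[0.1,0,0.5],[0,0,0.3],[0,0,0]],"spin":[-0.15,-0.1,0,0,0]}' 60; python3 plan.py 497.2 -288 110 57.6
```

```text
clock: 3.5
ee_pos: [500.5, -276.9, 176.7]
tool_rot: [-179.6, -0.3, 58.3]
ft_force: [-0.2, -0.1, -1.0]
gripper_width: 60.0
t 3.5 pos [ 500.5 -276.9  176.7] rot [-179.56   -0.26   58.25] w 60.0 F [-0.2 -0.1 -1. ] q [  2.  25.  31. 107. -16.  53.   8.]
d [ -3.3 -11.1 -66.7] dyaw -0.65 | tool units [-0.38  0.12  2.22] spin 0.08
```

```bash
python3 -m crank '{"linear":[[-0.3,0.1,0.2],[0,0,0],[0,0,0]],"spin":[0.08,0,0]}'; python3 plan.py 497.2 -288 110 57.6
```

```text
clock: 3.8
ee_pos: [498.5, -286.4, 170.1]
tool_rot: [-179.6, -0.2, 57.6]
ft_force: [0.0, 0.1, 0.1]
gripper_width: 60.2
t 3.8 pos [ 498.5 -286.4  170.1] rot [-179.56   -0.25   57.64] w 60.2 F [0.  0.1 0.1] q [  3.  25.  31. 107. -16.  52.   9.]
d [ -1.3  -1.6 -60.1] dyaw -0.04 | tool units [-0.08  0.01  2.  ] spin 0.01
```

```bash
python3 -m crank '{"linear":[[-0.06,0,0.4],[0,0,0.5],[0,0,0.4],[0,0,0.3],[0,0,0],[0,0,0]],"spin":[0,0,0,0,0,0]}'; python3 plan.py 497.2 -288 110 57.6
```

```text
clock: 4.4
ee_pos: [496.6, -288.2, 117.6]
tool_rot: [-179.5, -0.2, 57.6]
ft_force: [0.4, -0.3, 0.3]
gripper_width: 59.9
t 4.4 pos [ 496.6 -288.2  117.6] rot [-179.54   -0.24   57.57] w 59.9 F [ 0.4 -0.3  0.3] q [  5.  30.  29. 109. -19.  47.  11.]
d [ 0.6  0.2 -7.6] dyaw 0.03 | tool units [0.01 0.01 0.25] spin -0.0
```

```bash
python3 -m crank '{"linear":[[0,0,0.25],[0,0,0]],"spin":[0,0]}' && python3 -m crank '{"linear":[[0,0,0],[0,0,0],[0,0,0],[0,0,0],[0,0,0],[0,0,0]],"spin":[0,0,0,0,0,0]}' 15 30; python3 plan.py 497.2 -288 110 57.6
```

```text
clock: 4.6
ee_pos: [497.0, -288.2, 109.9]
tool_rot: [-179.6, -0.2, 57.6]
ft_force: [-0.0, 0.0, -0.5]
gripper_width: 59.9
clock: 5.2
ee_pos: [498.6, -289.0, 111.1]
tool_rot: [-179.8, -0.3, 57.6]
ft_force: [-0.3, -0.3, -1.8]
gripper_width: 28.1
t 5.2 pos [ 498.6 -289.   111.1] rot [-179.83   -0.27   57.59] w 28.1 F [-0.3 -0.3 -1.8] q [  5.  30.  28. 109. -20.  46.  12.]
d [-1.4  1.  -1.1] dyaw 0.01 | tool units [ 0.   -0.06  0.04] spin -0.0
```

```bash
python3 -m crank '{"linear":[[0,0,-0.2],[0,0,-0.3],[0,0,-0.3],[0,0,-0.3],[0,0,0]],"spin":[0,0,0,0,0]}'; python3 plan.py 498.6 -289 260 57.6
```

```text
clock: 5.7
ee_pos: [497.9, -288.9, 146.1]
tool_rot: [-179.7, -0.2, 57.6]
ft_force: [0.8, 0.2, -4.0]
gripper_width: 27.6
t 5.7 pos [ 497.9 -288.9  146.1] rot [-179.75   -0.23   57.58] w 27.6 F [ 0.8  0.2 -4. ] q [  4.  27.  30. 108. -18.  50.  10.]
d [ 7.000e-01 -1.000e-01  1.139e+02] dyaw 0.02 | tool units [ 0.03  0.   -3.8 ] spin -0.0
```

```bash
python3 -m crank '{"linear":[[0,0,-0.5],[0,0,-0.6],[0,0,-0.7],[0,0,-0.7],[0,0,-0.6],[0,0,-0.3],[0,0,0],[0,0,0]],"spin":[0,0,0,0,0,0,0,0]}'
python3 - <<'E'
from cell import robot
import pickle
from h import *
C={n:robot.capture(n) for n in("scene","top")}; pickle.dump(C,open("c2.pkl","wb"))
for n in C: cv2.imwrite(f"pics/{n}2.png",C[n]["color"])
E
python3 plan.py 554 -75 250 92 12
```

```text
clock: 6.5
ee_pos: [494.1, -287.8, 255.5]
tool_rot: [-179.3, -0.3, 57.5]
ft_force: [-0.1, -0.1, -4.2]
gripper_width: 27.5
t 6.6 pos [ 494.  -287.8  255.1] rot [-179.24   -0.25   57.52] w 27.6 F [ 0.2  1.2 -4.7] q [  1.  19.  33. 103. -12.  62.   6.]
d [ 60.  212.8  -5.1] dyaw 34.48 | tool units [ 7.06 -2.12  0.23] spin -4.31
0 [ 0.59 -0.18  0.01] -0.36
1 [ 0.6  -0.15  0.01] -0.36
2 [ 0.6  -0.12  0.01] -0.36
3 [ 0.61 -0.09  0.01] -0.36
4 [ 0.61 -0.06  0.01] -0.36
5 [ 0.61 -0.03  0.01] -0.36
6 [0.61 0.01 0.01] -0.36
7 [0.61 0.04 0.01] -0.36
8 [0.61 0.07 0.01] -0.36
9 [0.61 0.1  0.01] -0.36
10 [0.6  0.13 0.01] -0.36
11 [0.59 0.16 0.01] -0.36
```

View pics/scene2.png

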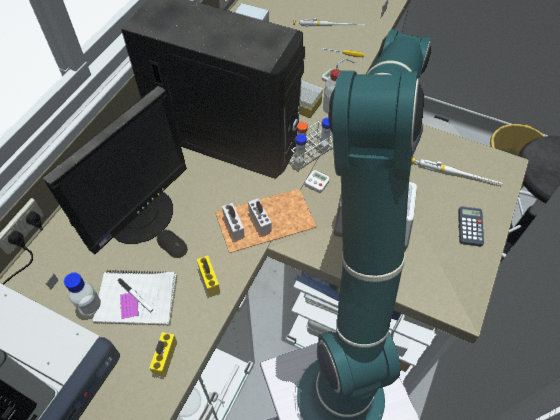

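```bash
python3 - <<'E'
import pickle
from h import *
C=pickle.load(open("c1.pkl","rb"))
print(back(C["scene"],(284,173),0),back(C["scene"],(195,150),0),back(C["top"],(298,150),0), "timer",back(C["scene"],(317,181),18),"bottles",back(C["scene"],(300,166),0))
E
python3 -m crank '{"linear":[[0.5,-0.16,0],[0.6,-0.15,0],[0.6,-0.12,0],[0.6,-0.09,0],[0.6,-0.06,0],[0.6,-0.03,0],[0.6,0.01,0],[0.6,0.04,0],[0.6,0.07,0],[0.6,0.1,0],[0.5,0.12,0],[0.2,0.05,0],[0,0,0]],"spin":[-0.36,-0.36,-0.36,-0.36,-0.36,-0.36,-0.36,-0.36,-0.36,-0.36,-0.3,0,0]}'; python3 plan.py 554 -75 100 92
```

```text
[ 700.28370438 -106.7441586     0.        ] [884.73634274 135.60562577   0.        ] [698.7223715  -94.54994511   0.        ] timer [ 624.0381259  -187.64071085   18.        ] bottles [ 710.2786227  -164.82052984    0.        ]
clock: 7.9
ee_pos: [547.7, -70.9, 254.2]
tool_rot: [-179.2, -0.8, 91.9]
ft_force: [-0.5, -0.2, -4.5]
gripper_width: 27.7
t 7.9 pos [547.7 -70.9 254.2] rot [-179.24   -0.81   91.91] w 27.7 F [-0.5 -0.2 -4.5] q [-13.  16.  21. 105.  -8.  61.  13.]
d [   6.3   -4.1 -154.2] dyaw 0.09 | tool units [-0.21  0.27  5.13] spin -0.01
```

```bash
python3 -m crank '{"linear":[[-0.05,0.1,0.5],[-0.05,0.1,0.8],[0,0,0.9],[0,0,0.9],[0,0,0.8],[0,0,0.5],[0,0,0],[0,0,0]],"spin":[0,0,0,0,0,0,0,0]}'; python3 plan.py 554 -75 82 92
```

```text
clock: 8.7
ee_pos: [550.5, -82.3, 111.7]
tool_rot: [-179.1, -0.4, 91.1]
ft_force: [-0.6, 0.0, -2.5]
gripper_width: 28.1
t 8.7 pos [550.5 -82.3 111.7] rot [-179.1    -0.43   91.09] w 28.1 F [-0.6  0.  -2.5] q [-10.  28.  19. 111. -13.  45.  18.]
d [  3.5   7.3 -29.7] dyaw 0.91 | tool units [0.24 0.14 0.99] spin -0.11
```

```bash
python3 -m crank '{"linear":[[0.15,0.1,0.3],[0.05,0,0.3],[0,0,0.15],[0,0,0],[0,0,0]],"spin":[0,0,0,0,0]}'; python3 plan.py 554 -75 81 92
```

```text
clock: 9.2
ee_pos: [555.2, -76.4, 89.4]
tool_rot: [-179.4, -0.4, 91.0]
ft_force: [0.1, 0.9, -4.3]
gripper_width: 27.8
t 9.2 pos [555.2 -76.4  89.4] rot [-179.36   -0.4    91.04] w 27.8 F [ 0.1  0.9 -4.3] q [-10.  30.  18. 111. -14.  42.  18.]
d [-1.2  1.4 -8.4] dyaw 0.96 | tool units [ 0.05 -0.03  0.28] spin -0.12
```

```bash
python3 - <<'E'
from cell import robot
import pickle
from h import *
C={n:robot.capture(n) for n in("scene",)}
cv2.imwrite("pics/s3.png",cv2.resize(C["scene"]["color"][150:260,200:340],None,fx=5,fy=5,interpolation=cv2.INTER_CUBIC))
E
```

```text
(no output)
```

View pics/s3.png

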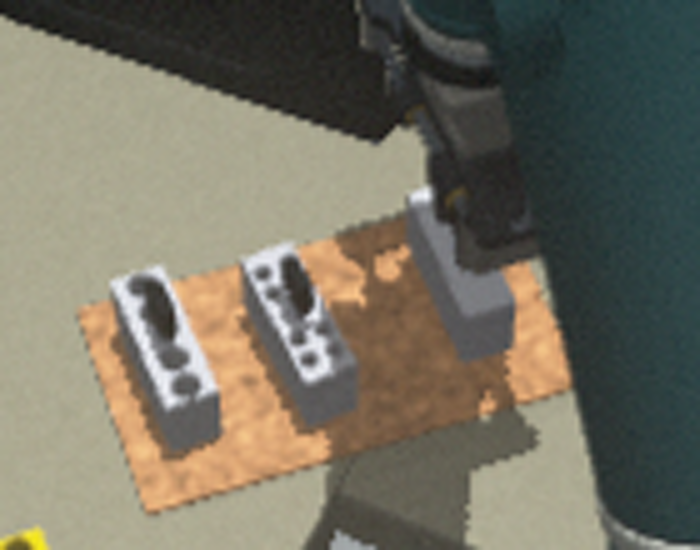

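The blank hangs upright over the free right end of the mat (crop (465,270)), just above the surface. I lower it gently to contact.

```bash
python3 -m crank '{"linear":[[0,0,0.12],[0,0,0.08],[0,0,0.06],[0,0,0],[0,0,0]],"spin":[0,0,0,0,0]}'; python3 plan.py 554 -75 81 92
```

```text
clock: 9.75
ee_pos: [555.6, -76.5, 81.8]
tool_rot: [-179.5, -0.4, 91.0]
ft_force: [0.4, -0.2, -3.7]
gripper_width: 27.6
t 9.75 pos [555.6 -76.5  81.8] rot [-179.45   -0.4    91.04] w 27.6 F [ 0.4 -0.2 -3.7] q [-10.  30.  18. 111. -14.  41.  18.]
d [-1.6  1.5 -0.8] dyaw 0.96 | tool units [ 0.05 -0.05  0.03] spin -0.12
```

```bash
python3 -m crank '{"linear":[[0,0,0.05],[0,0,0.05],[0,0,0]],"spin":[0,0,0]}'; python3 plan.py 554 -75 81 92
```

```text
clock: 10.05
ee_pos: [556.2, -76.4, 81.2]
tool_rot: [-179.5, -0.5, 91.0]
ft_force: [-0.3, -0.4, -3.5]
gripper_width: 27.8
t 10.05 pos [556.2 -76.4  81.2] rot [-179.5    -0.47   91.04] w 27.8 F [-0.3 -0.4 -3.5] q [ -9.  30.  18. 111. -14.  41.  18.]
d [-2.2  1.4 -0.2] dyaw 0.96 | tool units [ 0.05 -0.07  0.01] spin -0.12
```

```bash
python3 -m crank '{"linear":[[0,0,0.08],[0,0,0.08],[0,0,0]],"spin":[0,0,0]}'; python3 plan.py 554 -75 81 92
```

```text
clock: 10.35
ee_pos: [557.2, -76.3, 81.3]
tool_rot: [-179.6, -0.6, 91.1]
ft_force: [0.2, -0.1, -3.1]
gripper_width: 27.9
t 10.35 pos [557.2 -76.3  81.3] rot [-179.61   -0.6    91.05] w 27.9 F [ 0.2 -0.1 -3.1] q [ -9.  30.  18. 111. -15.  41.  18.]
d [-3.2  1.3 -0.3] dyaw 0.95 | tool units [ 0.05 -0.11  0.01] spin -0.12
```

```bash
python3 -m crank '{"linear":[[0,0,0],[0,0,0],[0,0,0],[0,0,0]],"spin":[0,0,0,0]}' 60; python3 plan.py 554 -75 81 92;python3 -m crank '{"linear":[[0,0,-0.3],[0,0,-0.4],[0,0,-0.6],[0,0,-0.6],[0,0,-0.3],[0,0,0]],"spin":[0,0,0,0,0,0]}'
python3 - <<'E'
from cell import robot
import pickle
from h import *
C={n:robot.capture(n) for n in("scene",)}
cv2.imwrite("pics/s4.png",cv2.resize(C["scene"]["color"][150:260,200:340],None,fx=5,fy=5,interpolation=cv2.INTER_CUBIC))
E
python3 plan.py 556 101.5 170 93.3 8
```

```text
clock: 10.75
ee_pos: [558.7, -76.5, 81.7]
tool_rot: [-179.8, -0.6, 91.1]
ft_force: [0.3, 0.6, 1.0]
gripper_width: 57.7
t 10.75 pos [558.7 -76.5  81.7] rot [-179.79   -0.57   91.05] w 57.7 F [0.3 0.6 1. ] q [ -9.  30.  18. 111. -15.  41.  18.]
d [-4.7  1.5 -0.7] dyaw 0.95 | tool units [ 0.05 -0.15  0.02] spin -0.12
clock: 11.35
ee_pos: [559.5, -77.5, 153.3]
tool_rot: [-179.9, -0.5, 91.0]
ft_force: [0.6, -0.1, -0.3]
gripper_width: 59.6
t 11.4 pos [559.3 -77.4 152.7] rot [-179.83   -0.55   91.03] w 59.8 F [-0.4 -0.8  0. ] q [-11.  24.  20. 109. -12.  49.  16.]
d [ -3.3 178.9  17.3] dyaw 2.27 | tool units [ 5.97 -0.   -0.52] spin -0.28
0 [ 0.75 -0.   -0.07] -0.04
1 [ 0.75  0.   -0.07] -0.04
2 [ 0.75  0.01 -0.07] -0.04
3 [ 0.75  0.01 -0.07] -0.04
4 [ 0.75  0.01 -0.07] -0.04
5 [ 0.75  0.02 -0.07] -0.04
6 [ 0.75  0.02 -0.07] -0.04
7 [ 0.75  0.03 -0.07] -0.04
```

View pics/s4.png

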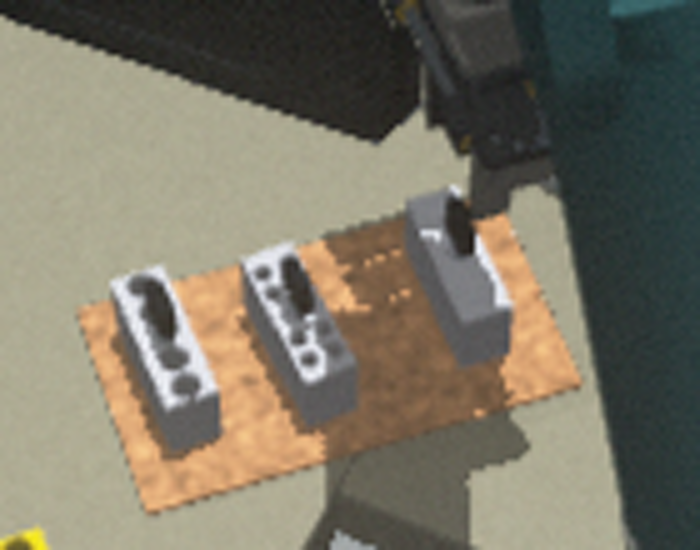

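The blank stands upright alone on the free end of the mat (crop (460,275)). Over to the wide block.

```bash
python3 -m crank '{"linear":[[0.5,0,-0.07],[0.75,0,-0.07],[0.8,0,-0.07],[0.8,0,-0.07],[0.8,0.01,-0.05],[0.8,0.01,0],[0.7,0.01,0],[0.4,0,0],[0,0,0],[0,0,0]],"spin":[0,-0.04,-0.05,-0.05,-0.04,-0.04,-0.04,-0.04,0,0]}'
python3 - <<'E'
from cell import robot
import pickle
from h import *
C={n:robot.capture(n) for n in("scene","top")}; pickle.dump(C,open("c3.pkl","wb"))
for n,o in (("top",(225,160)),("scene",(210,180))):
    x,y=o; cv2.imwrite(f"pics/{n}5.png",cv2.resize(C[n]["color"][y:y+70,x:x+110],None,fx=7,fy=7,interpolation=cv2.INTER_CUBIC))
E
python3 plan.py 556 101.5 110 93.3
```

```text
clock: 12.4
ee_pos: [548.0, 103.6, 158.1]
tool_rot: [-179.1, -0.6, 93.8]
ft_force: [0.4, 0.6, 0.1]
gripper_width: 60.2
t 12.5 pos [548.2 103.  158.2] rot [-179.09   -0.6    93.69] w 60.0 F [0.1 0.1 0.6] q [-27.  23.  17. 109. -10.  50.  -1.]
d [  7.8  -1.5 -48.2] dyaw -0.39 | tool units [-0.08  0.28  1.6 ] spin 0.05
```

View pics/top5.png

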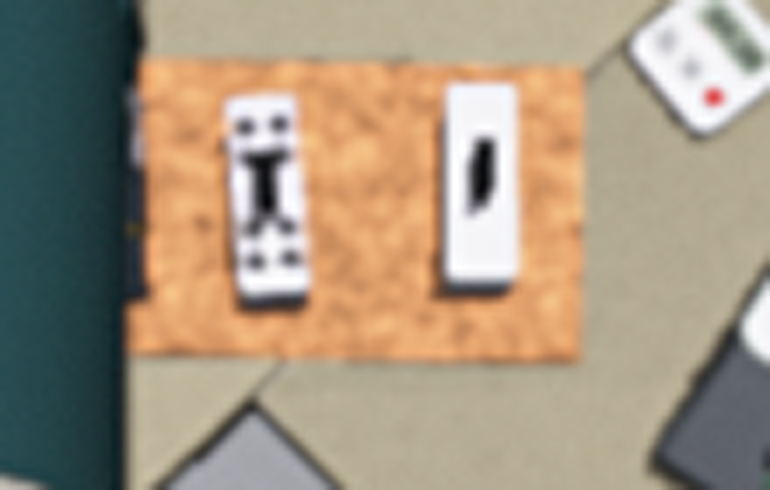

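View pics/scene5.png

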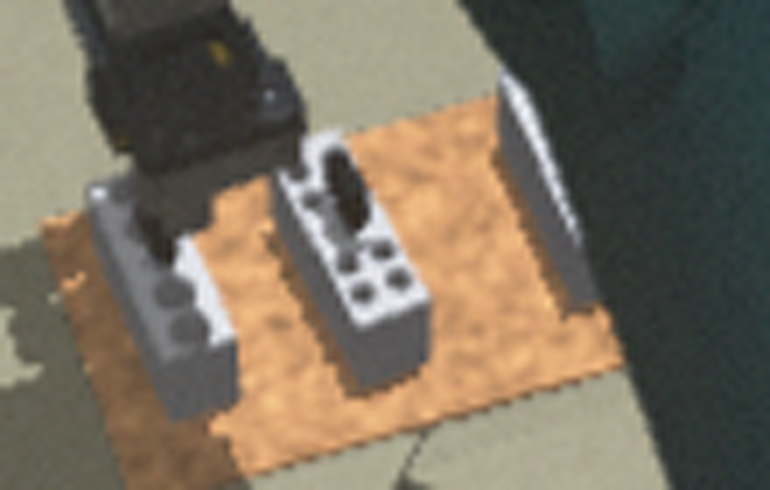

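```bash
python3 - <<'E'
import pickle
from h import *
c=pickle.load(open("c3.pkl","rb"))["top"]
P=[(446,84),(517,83),(518,275),(443,278)]
A=np.array([back(c,((u+.5)/7-.5+225,(v+.5)/7-.5+160),57)[:2] for u,v in P]); print(A,A.mean(0))
P=[(226,97),(297,94),(308,293),(237,296)]
A=np.array([back(c,((u+.5)/7-.5+225,(v+.5)/7-.5+160),57)[:2] for u,v in P]); print("nar",A.mean(0))
E
```

```text
[[604.94082225 -59.47579699]
 [605.94313995 -93.46898743]
 [512.35825081 -94.47983597]
 [510.3810307  -58.98982262]] [558.40581093 -76.60361075]
nar [549.59306275  25.14835803]
```

The top camera puts the blank at (558.4,-76.6), and the TCP was at (558.7,-76.5) on release, so camera and arm agree. The wide-block target stays at (558,102).

```bash
python3 -m crank '{"linear":[[-0.05,0.3,0.2],[0,0.05,0.4],[0,0,0.4],[0,0,0.3],[0,0,0],[0,0,0]],"spin":[0.05,0,0,0,0,0]}'; python3 plan.py 558 102 80 93.3
```

```text
clock: 13.1
ee_pos: [558.9, 97.9, 114.2]
tool_rot: [-179.0, -0.5, 92.9]
ft_force: [0.0, 1.4, -0.0]
gripper_width: 60.0
t 13.1 pos [558.9  97.9 114.2] rot [-178.97   -0.47   92.87] w 60.0 F [ 0.   1.4 -0. ] q [-26.  28.  16. 109. -11.  46.  -0.]
d [ -0.9   4.1 -34.2] dyaw 0.43 | tool units [ 0.13 -0.    1.14] spin -0.05
```

```bash
python3 -m crank '{"linear":[[0.16,0,0.15],[0.02,0,0.25],[0,0,0.15],[0,0,0],[0,0,0]],"spin":[-0.05,0,0,0,0]}'; python3 plan.py 558 102 81 93.3
```

```text
clock: 13.6
ee_pos: [558.5, 104.6, 96.9]
tool_rot: [-179.0, -0.5, 93.4]
ft_force: [0.7, -1.0, 0.1]
gripper_width: 60.1
t 13.6 pos [558.5 104.6  96.9] rot [-179.04   -0.51   93.36] w 60.1 F [ 0.7 -1.   0.1] q [-26.  29.  16. 109. -12.  44.   0.]
d [ -0.5  -2.6 -15.9] dyaw -0.06 | tool units [-0.09 -0.01  0.53] spin 0.01
```

```bash
python3 -m crank '{"linear":[[-0.06,0,0.2],[0,0,0.2],[0,0,0.1],[0,0,0],[0,0,0]],"spin":[0,0,0,0,0]}'; python3 plan.py 558 102 81 93.3
```

```text
clock: 14.1
ee_pos: [558.5, 102.5, 80.8]
tool_rot: [-179.1, -0.5, 93.3]
ft_force: [0.4, 0.2, 0.0]
gripper_width: 59.9
t 14.1 pos [558.5 102.5  80.8] rot [-179.06   -0.51   93.34] w 59.9 F [0.4 0.2 0. ] q [-25.  31.  15. 110. -13.  42.   1.]
d [-0.5 -0.5  0.2] dyaw -0.04 | tool units [-0.02 -0.02 -0.01] spin 0.0
```

```bash
python3 -m crank '{"linear":[[0,0,0],[0,0,0],[0,0,0],[0,0,0],[0,0,0],[0,0,0]],"spin":[0,0,0,0,0,0]}' 15 30; python3 plan.py 558 102 81 93.3; python3 -m crank '{"linear":[[0,0,-0.2],[0,0,-0.4],[0,0,-0.6],[0,0,-0.8],[0,0,-0.9],[0,0,-0.9],[0,0,-0.8],[0,0,-0.6],[0,0,-0.3],[0,0,0]],"spin":[0,0,0,0,0,0,0,0,0,0]}'
python3 - <<'E'
from cell import robot
import pickle
from h import *
C={n:robot.capture(n) for n in("scene","top")}; pickle.dump(C,open("c4.pkl","wb"))
for n in C: cv2.imwrite(f"pics/{n}6.png",C[n]["color"])
E
python3 plan.py 498 -288.6 250 57.6 16
```

```text
clock: 14.7
ee_pos: [559.2, 102.7, 81.4]
tool_rot: [-179.2, -0.5, 93.3]
ft_force: [-0.4, 0.2, -0.5]
gripper_width: 28.0
t 14.7 pos [559.2 102.7  81.4] rot [-179.16   -0.52   93.34] w 28.0 F [-0.4  0.2 -0.5] q [-25.  31.  15. 110. -13.  42.   1.]
d [-1.2 -0.7 -0.4] dyaw -0.04 | tool units [-0.02 -0.04  0.01] spin 0.01
clock: 15.7
ee_pos: [557.9, 100.0, 255.5]
tool_rot: [-178.7, -0.4, 93.3]
ft_force: [0.7, -0.3, -3.4]
gripper_width: 27.9
t 15.8 pos [557.   99.8 253.7] rot [-178.55   -0.41   93.28] w 28.0 F [ 0.2 -1.3 -4.2] q [-28.  18.  19. 102.  -7.  62.  -4.]
d [ -59.  -388.4   -3.7] dyaw -35.68 | tool units [-12.81  -2.7    0.1 ] spin 4.46
0 [-0.8  -0.17  0.01] 0.28
1 [-0.81 -0.14  0.01] 0.28
2 [-0.81 -0.11  0.01] 0.28
3 [-0.82 -0.07  0.01] 0.28
4 [-0.82 -0.04  0.01] 0.28
5 [-0.82 -0.01  0.01] 0.28
6 [-0.82  0.02  0.01] 0.28
7 [-0.82  0.05  0.01] 0.28
8 [-0.81  0.08  0.01] 0.28
9 [-0.81  0.12  0.01] 0.28
10 [-0.81  0.15  0.01] 0.28
11 [-0.8   0.18  0.01] 0.28
12 [-0.79  0.21  0.01] 0.28
13 [-0.78  0.24  0.01] 0.28
14 [-0.77  0.27  0.01] 0.28
15 [-0.76  0.3   0.01] 0.28
```

View pics/scene6.png

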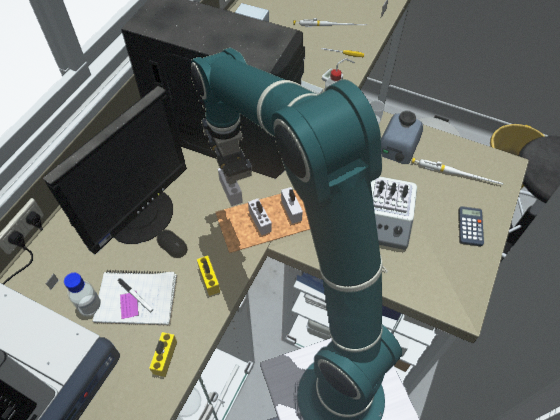

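The wide block hangs in the gripper at scene (230,185). The top view should show the gap now.

```bash
python3 - <<'E'
import pickle
from h import *
c=pickle.load(open("c4.pkl","rb"))["top"]
o=np.array((310.,165.));f=7
img=cv2.resize(c["color"][165:250,310:415],None,fx=f,fy=f,interpolation=cv2.INTER_CUBIC)
h=(479.3,-316.7,np.radians(-32.4))
draw(img,c,h,[box(94,32,87,87,0,k)[0] for k in(68,0)],f,o,(0,160,0)); draw(img,c,h,[box(94,36,87,87,0,34)[0]],f,o,(0,0,255))
cv2.imwrite("pics/t7.png",img)
E
```

```text
(no output)
```

View pics/t7.png

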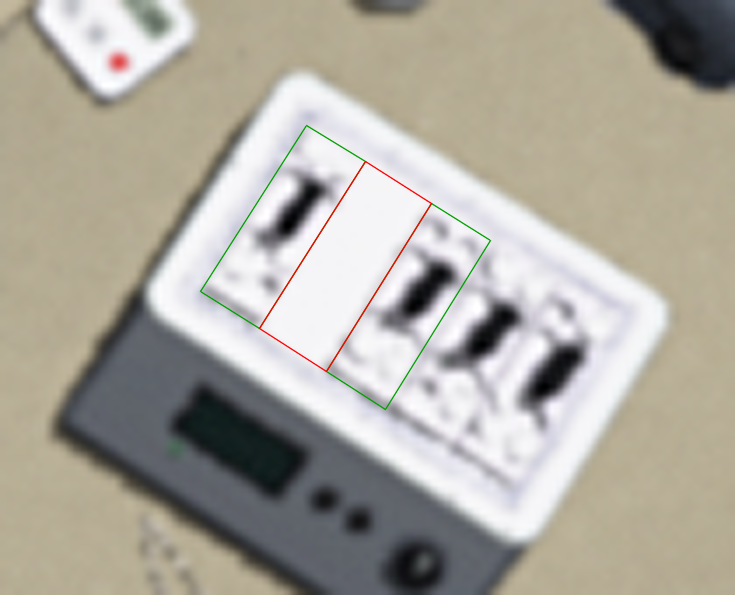

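```bash
python3 -m crank '{"linear":[[-0.6,-0.13,0],[-0.8,-0.14,0],[-0.81,-0.11,0],[-0.82,-0.07,0],[-0.82,-0.04,0],[-0.82,-0.01,0],[-0.82,0.02,0],[-0.82,0.05,0],[-0.81,0.08,0],[-0.81,0.12,0],[-0.81,0.15,0],[-0.8,0.18,0],[-0.79,0.21,0],[-0.7,0.22,0],[-0.5,0.2,0],[-0.2,0.08,0],[0,0,0],[0,0,0]],"spin":[0.28,0.28,0.28,0.28,0.28,0.28,0.28,0.28,0.28,0.28,0.28,0.28,0.28,0.28,0.26,0.1,0,0]}'; python3 plan.py 498.7 -288.5 225 57.6
```

```text
clock: 17.6
ee_pos: [471.1, -297.2, 249.8]
tool_rot: [-178.2, 1.2, 54.3]
ft_force: [0.7, 0.1, -3.4]
gripper_width: 27.5
t 17.6 pos [ 471.1 -297.2  249.8] rot [-178.21    1.17   54.34] w 27.5 F [ 0.7  0.1 -3.4] q [ -1.  19.  36. 104. -12.  62.   4.]
d [ 27.6   8.7 -24.8] dyaw 3.26 | tool units [0.79 0.6  0.79] spin -0.41
```

```bash
python3 -m crank '{"linear":[[0.4,0.3,0.2],[0.25,0.2,0.1],[0.1,0.05,0],[0,0,0],[0,0,0]],"spin":[-0.3,-0.1,0,0,0]}'; cat > tilt.py <<'E'
from scipy.spatial.transform import Rotation as Ro
import numpy as np
from cell import robot
def tl(r):
    z=Ro.from_euler("xyz",r,degrees=True).apply([0,0,1]); y=np.radians(r[2])
    # lean of tool's down axis, along tool x / y heading, degrees
    return np.round(np.degrees([z[0]*np.cos(y)+z[1]*np.sin(y), z[0]*np.sin(y)-z[1]*np.cos(y)]),2)
print("blank grasp",tl([-179.83,-.27,57.59]),"wide grasp",tl([-179.16,-.52,93.34]),"now",tl(robot.observe()["tool_rot"]))
E
python3 tilt.py; python3 plan.py 498.7 -288.5 225 57.6
python3 - <<'E'
from cell import robot
import pickle
from h import *
C={n:robot.capture(n) for n in("scene","top")}
for n in C: cv2.imwrite(f"pics/{n}8.png",cv2.resize(C[n]["color"][140:260,300:440],None,fx=5,fy=5,interpolation=cv2.INTER_CUBIC))
E
```

```text
clock: 18.1
ee_pos: [502.0, -281.8, 237.9]
tool_rot: [-178.0, 0.9, 58.3]
ft_force: [0.2, 0.2, -3.7]
gripper_width: 27.9
blank grasp [ 0.27 -0.17] wide grasp [ 0.52 -0.84] now [-0.94 -1.97]
t 18.1 pos [ 502.  -281.8  237.9] rot [-178.03    0.94   58.35] w 27.9 F [ 0.2  0.2 -3.7] q [ -1.  22.  34. 102. -13.  62.   6.]
d [ -3.3  -6.7 -12.9] dyaw -0.75 | tool units [-0.24  0.04  0.43] spin 0.09
```

View pics/top8.png

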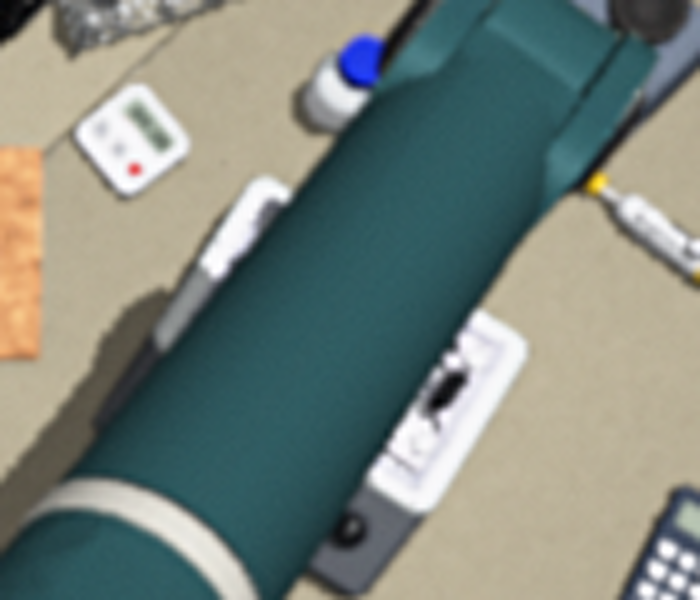

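View pics/scene8.png

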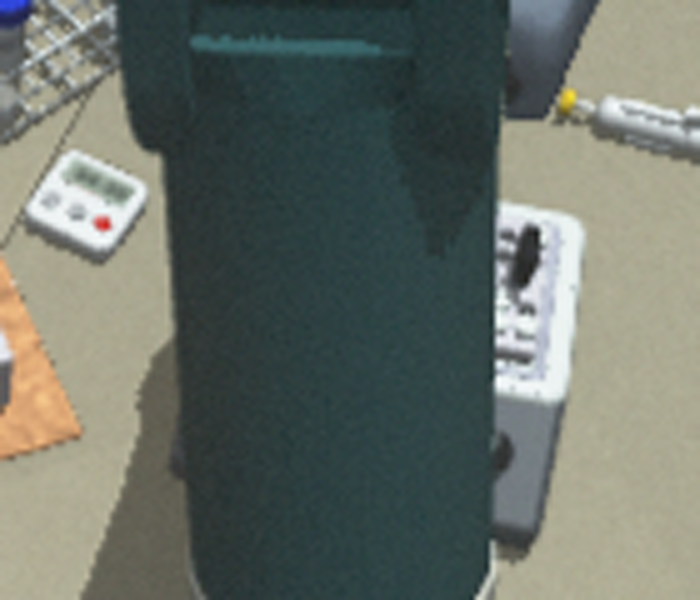

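The view is blocked by the arm here. The tool leans 1.5° to 2°, picked up over the transit, so I try a quick there, slow back move to take some of it out.

```bash
python3 -m crank '{"linear":[[1,0,0],[1,0,0],[1,0,0],[0,0,0],[0,0,0]],"spin":[0,0,0,0,0]}'; python3 tilt.py;  python3 plan.py 498.7 -288.5 225 57.6
```

```text
clock: 18.7
ee_pos: [549.0, -206.2, 237.7]
tool_rot: [-178.2, 1.0, 58.0]
ft_force: [-0.1, -0.5, -2.9]
gripper_width: 27.4
blank grasp [ 0.27 -0.17] wide grasp [ 0.52 -0.84] now [-0.97 -1.84]
t 18.7 pos [ 549.  -206.2  237.7] rot [-178.16    0.97   57.96] w 27.4 F [-0.1 -0.5 -2.9] q [ -8.  23.  33. 101. -13.  62.  -3.]
d [-50.3 -82.3 -12.7] dyaw -0.36 | tool units [-3.21  0.05  0.48] spin 0.04
```

```bash
python3 -m crank '{"linear":[[-0.4,0,0],[-0.6,0,0],[-0.7,0.02,0],[-0.6,0.02,0.1],[-0.4,0,0.1],[-0.2,0,0.1],[0,0,0],[0,0,0]],"spin":[0.04,0,0,0,0,0,0,0]}'; python3 tilt.py;  python3 plan.py 498.9 -288.2 200 57.6
```

```text
clock: 19.5
ee_pos: [494.3, -292.3, 231.0]
tool_rot: [-178.2, 1.1, 56.9]
ft_force: [0.1, 0.3, -3.6]
gripper_width: 27.6
blank grasp [ 0.27 -0.17] wide grasp [ 0.52 -0.84] now [-1.12 -1.76]
t 19.5 pos [ 494.3 -292.3  231. ] rot [-178.24    1.12   56.87] w 27.6 F [ 0.1  0.3 -3.6] q [ -0.  22.  35. 103. -13.  61.   6.]
d [  4.6   4.1 -31. ] dyaw 0.73 | tool units [0.22 0.09 1.03] spin -0.09
```

```bash
python3 -m crank '{"linear":[[0.2,0.1,0.3],[0.04,0.02,0.4],[0,0,0.4],[0,0,0.3],[0,0,0.2],[0,0,0],[0,0,0]],"spin":[-0.08,0,0,0,0,0,0]}'; python3 tilt.py;  python3 plan.py 498.9 -288.2 165 57.6
```

```text
clock: 20.2
ee_pos: [501.5, -284.0, 176.6]
tool_rot: [-178.0, 1.1, 57.9]
ft_force: [0.2, -0.5, -3.1]
gripper_width: 27.6
blank grasp [ 0.27 -0.17] wide grasp [ 0.52 -0.84] now [-1.07 -1.96]
t 20.2 pos [ 501.5 -284.   176.6] rot [-178.04    1.07   57.92] w 27.6 F [ 0.2 -0.5 -3.1] q [  1.  26.  33. 105. -16.  55.   8.]
d [ -2.6  -4.2 -11.6] dyaw -0.32 | tool units [-0.16  0.01  0.39] spin 0.04
```

```bash
python3 -m crank '{"linear":[[-0.12,0.03,0.1],[0,0,0.1],[0,0,0],[0,0,0]],"spin":[0.03,0,0,0]}'; python3 plan.py 499.9 -288 165 57.6
```

```text
clock: 20.6
ee_pos: [500.5, -288.6, 171.3]
tool_rot: [-178.2, 1.1, 57.6]
ft_force: [-0.2, 1.0, -4.5]
gripper_width: 27.6
t 20.6 pos [ 500.5 -288.6  171.3] rot [-178.18    1.06   57.62] w 27.6 F [-0.2  1.  -4.5] q [  1.  27.  33. 105. -16.  55.   9.]
d [-0.6  0.6 -6.3] dyaw -0.02 | tool units [ 0.01 -0.02  0.21] spin 0.0
```

Aligned. I lower in small steps, holding the drift from the lean and watching the force.

```bash
python3 -m crank '{"linear":[[0.01,0,0.2],[0.01,0,0.15],[0.01,0,0.15],[0,0,0],[0,0,0]],"spin":[0,0,0,0,0]}'; python3 plan.py 499.6 -288.2 145 57.6
```

```text
clock: 21.1
ee_pos: [500.5, -287.6, 155.0]
tool_rot: [-178.2, 1.1, 57.6]
ft_force: [-0.2, -0.2, -4.0]
gripper_width: 27.7
t 21.1 pos [ 500.5 -287.6  155. ] rot [-178.19    1.05   57.63] w 27.7 F [-0.2 -0.2 -4. ] q [  2.  28.  32. 106. -17.  53.   9.]
d [ -0.9  -0.6 -10. ] dyaw -0.03 | tool units [-0.03 -0.01  0.33] spin 0.0
```

```bash
python3 -m crank '{"linear":[[-0.02,0,0.15],[0,0,0.15],[0.01,0,0.15],[0,0,0],[0,0,0]],"spin":[0,0,0,0,0]}'; python3 plan.py 499.2 -288.4 125 57.6; python3 tilt.py
```

```text
clock: 21.6
ee_pos: [500.5, -288.2, 140.6]
tool_rot: [-178.3, 1.1, 57.6]
ft_force: [0.6, -0.1, -3.2]
gripper_width: 27.6
t 21.6 pos [ 500.5 -288.2  140.6] rot [-178.28    1.05   57.63] w 27.6 F [ 0.6 -0.1 -3.2] q [  2.  29.  32. 107. -18.  51.  10.]
d [ -1.3  -0.2 -15.6] dyaw -0.03 | tool units [-0.02 -0.02  0.52] spin 0.0
blank grasp [ 0.27 -0.17] wide grasp [ 0.52 -0.84] now [-1.05 -1.72]
```

```bash
python3 -m crank '{"linear":[[-0.01,-0.02,0.15],[0,0,0.15],[0.01,0,0.15],[0,0,0],[0,0,0]],"spin":[0,0,0,0,0]}'; python3 plan.py 499 -288.5 115 57.6; python3 tilt.py
```

```text
clock: 22.1
ee_pos: [500.2, -288.4, 126.3]
tool_rot: [-178.4, 1.0, 57.6]
ft_force: [1.1, 0.2, -2.5]
gripper_width: 27.7
t 22.1 pos [ 500.2 -288.4  126.3] rot [-178.4     1.05   57.63] w 27.7 F [ 1.1  0.2 -2.5] q [  3.  30.  31. 107. -19.  50.  10.]
d [ -1.2  -0.1 -11.3] dyaw -0.03 | tool units [-0.02 -0.02  0.38] spin 0.0
blank grasp [ 0.27 -0.17] wide grasp [ 0.52 -0.84] now [-1.05 -1.6 ]
```

```bash
python3 -m crank '{"linear":[[-0.01,-0.02,0.15],[0,0,0.15],[0,0,0.05],[0,0,0],[0,0,0]],"spin":[0,0,0,0,0]}'; python3 plan.py 499 -288.5 111.4 57.6; python3 tilt.py
```

```text
clock: 22.6
ee_pos: [499.8, -288.7, 115.4]
tool_rot: [-178.5, 1.0, 57.6]
ft_force: [0.4, -0.4, -3.3]
gripper_width: 27.3
t 22.6 pos [ 499.8 -288.7  115.4] rot [-178.49    1.04   57.62] w 27.3 F [ 0.4 -0.4 -3.3] q [  3.  31.  31. 108. -19.  48.  11.]
d [-0.8  0.2 -4. ] dyaw -0.02 | tool units [-0.01 -0.02  0.13] spin 0.0
blank grasp [ 0.27 -0.17] wide grasp [ 0.52 -0.84] now [-1.04 -1.51]
```

```bash
python3 -m crank '{"linear":[[0,0,0.1],[0,0,0.08],[0,0,0.06],[0,0,0],[0,0,0]],"spin":[0,0,0,0,0]}'; python3 plan.py 499 -288.5 111.4 57.6; python3 tilt.py
```

```text
clock: 23.1
ee_pos: [499.5, -289.2, 112.7]
tool_rot: [-178.5, 0.9, 57.6]
ft_force: [0.6, -0.3, -2.8]
gripper_width: 27.9
t 23.1 pos [ 499.5 -289.2  112.7] rot [-178.5     0.86   57.59] w 27.9 F [ 0.6 -0.3 -2.8] q [  3.  31.  30. 108. -20.  48.  11.]
d [-0.5  0.7 -1.3] dyaw 0.01 | tool units [ 0.01 -0.02  0.04] spin -0.0
blank grasp [ 0.27 -0.17] wide grasp [ 0.52 -0.84] now [-0.86 -1.5 ]
```

```bash
python3 -m crank '{"linear":[[0,0,0.1],[0,0,0.1],[0,0,0.1],[0,0,0]],"spin":[0,0,0,0]}'; python3 plan.py 499 -288.5 111.4 57.6; python3 tilt.py
```

```text
clock: 23.5
ee_pos: [498.7, -290.2, 112.6]
tool_rot: [-178.4, 0.6, 57.6]
ft_force: [0.3, -0.1, -3.9]
gripper_width: 27.7
t 23.5 pos [ 498.7 -290.2  112.6] rot [-178.43    0.57   57.56] w 27.7 F [ 0.3 -0.1 -3.9] q [  4.  31.  30. 108. -20.  48.  12.]
d [ 0.3  1.7 -1.2] dyaw 0.04 | tool units [ 0.05 -0.02  0.04] spin -0.0
blank grasp [ 0.27 -0.17] wide grasp [ 0.52 -0.84] now [-0.57 -1.57]
```

Contact: z has stalled within about 1 mm of the seat height, in line with a slightly leaning block standing on one edge. I let go so it settles flat, then raise the hand.

```bash
python3 -m crank '{"linear":[[0,0,0],[0,0,0],[0,0,0],[0,0,0]],"spin":[0,0,0,0]}' 60; python3 plan.py 499 -288.5 111.4 57.6; python3 -m crank '{"linear":[[0,0.02,-0.2],[0,0.02,-0.3],[0,0,-0.5],[0,0,-0.8],[0,0,-0.9],[0,0,-0.9],[0,0,-0.6],[0,0,0]],"spin":[0,0,0,0,0,0,0,0]}'; python3 plan.py 554 60 240 90 14
```

```text
clock: 23.9
ee_pos: [498.2, -290.2, 111.6]
tool_rot: [-178.4, 0.6, 57.6]
ft_force: [-0.1, -0.6, 0.6]
gripper_width: 57.6
t 23.9 pos [ 498.2 -290.2  111.6] rot [-178.35    0.62   57.57] w 57.6 F [-0.1 -0.6  0.6] q [  4.  31.  30. 108. -20.  48.  12.]
d [ 0.8  1.7 -0.2] dyaw 0.03 | tool units [ 0.06 -0.01  0.01] spin -0.0
clock: 24.7
ee_pos: [503.7, -292.8, 248.7]
tool_rot: [-178.5, 0.6, 57.5]
ft_force: [-0.2, -0.8, -0.6]
gripper_width: 60.0
t 24.7 pos [ 503.7 -292.8  248.7] rot [-178.55    0.64   57.5 ] w 60.0 F [-0.2 -0.8 -0.6] q [ -0.  22.  35. 101. -13.  63.   6.]
d [ 50.3 352.8  -8.7] dyaw 32.5 | tool units [10.82 -4.9   0.29] spin -4.06
0 [ 0.77 -0.35  0.02] -0.29
1 [ 0.79 -0.32  0.02] -0.29
2 [ 0.8  -0.29  0.02] -0.29
3 [ 0.81 -0.25  0.02] -0.29
4 [ 0.82 -0.22  0.02] -0.29
5 [ 0.83 -0.19  0.02] -0.29
6 [ 0.83 -0.15  0.02] -0.29
7 [ 0.84 -0.12  0.02] -0.29
8 [ 0.84 -0.09  0.02] -0.29
9 [ 0.85 -0.05  0.02] -0.29
10 [ 0.85 -0.02  0.02] -0.29
11 [0.85 0.02 0.02] -0.29
12 [0.85 0.05 0.02] -0.29
13 [0.84 0.09 0.02] -0.29
```

```bash
python3 -m crank '{"linear":[[0.8,-0.4,0],[0.8,-0.4,0],[0.8,-0.4,0],[0.85,-0.35,0],[0.9,-0.35,0],[0.9,-0.3,0],[0.9,-0.3,0],[0.9,-0.25,0],[0.95,-0.2,0],[0.95,-0.15,0],[0.95,-0.1,0],[0.95,-0.1,0],[0.95,-0.05,0],[0.95,0,0],[0.95,0,0],[0.95,0,0],[0.95,0,0],[0.9,0,0],[0.6,0,0],[0,0,0]],"spin":[-0.3,-0.3,-0.3,-0.3,-0.3,-0.3,-0.3,-0.3,-0.3,-0.3,-0.3,-0.3,-0.3,-0.3,-0.3,-0.3,-0.3,-0.3,-0.2,0]}'
cat > look.py <<'E'
from cell import robot
import pickle,sys
from h import *
tag=sys.argv[1]
C={n:robot.capture(n) for n in("scene","top")}; pickle.dump(C,open(f"c{tag}.pkl","wb"))
s=C["scene"]["color"]
cv2.imwrite(f"pics/full{tag}.png",s)
cv2.imwrite(f"pics/h{tag}.png",cv2.resize(s[160:245,325:425],None,fx=7,fy=7,interpolation=cv2.INTER_CUBIC))
cv2.imwrite(f"pics/th{tag}.png",cv2.resize(C["top"]["color"][165:250,310:415],None,fx=7,fy=7,interpolation=cv2.INTER_CUBIC))
E
python3 look.py 9; python3 plan.py
```

```text
clock: 26.7
ee_pos: [489.5, 248.2, 245.4]
tool_rot: [-178.1, -0.5, 103.8]
ft_force: [-0.3, -0.3, -0.3]
gripper_width: 59.7
t 26.8 pos [490.5 245.1 245.5] rot [-178.07   -0.37  103.55] w 60.0 F [ 0.3 -0.2  0.3] q [-40.  17.  12. 105.  -5.  61. -12.]
```

View pics/full9.png

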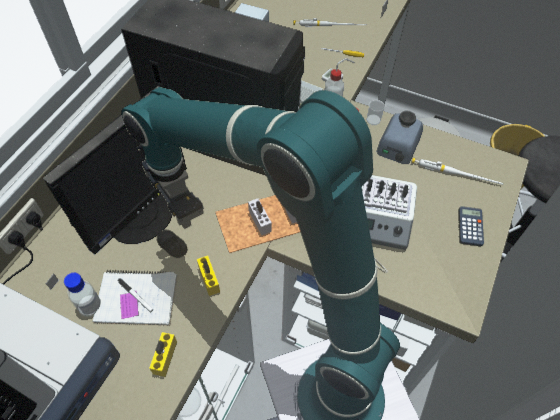

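View pics/h9.png

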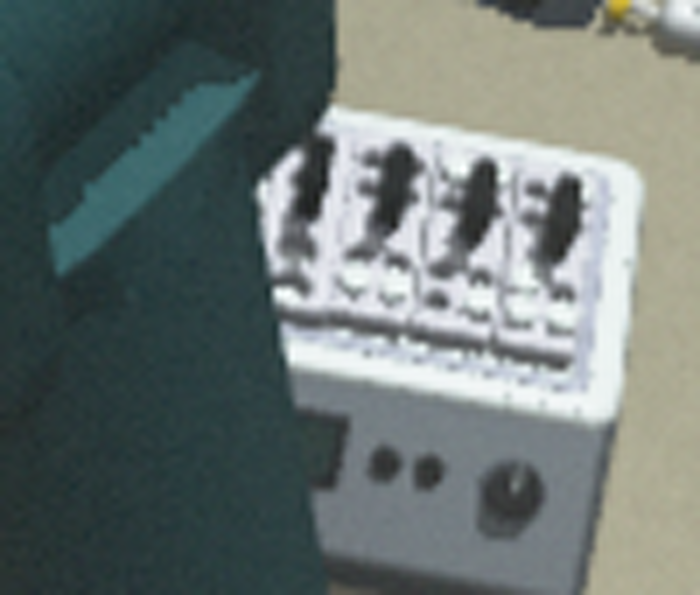

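View pics/th9.png

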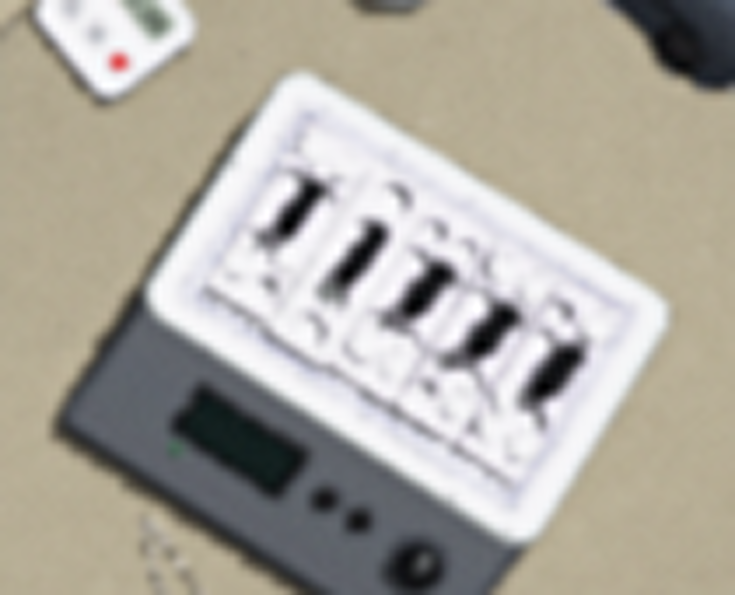

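```bash
python3 -m crank '{"linear":[[0.7,0,0],[0.9,0,0],[0.9,0,0],[0.9,0,0],[0.9,0,0],[0.9,0,0],[0.7,0,0],[0.3,0,0],[0,0,0],[0,0,0]],"spin":[-0.2,-0.3,-0.3,-0.3,-0.3,-0.3,-0.3,0,0,0]}'; python3 look.py 10; python3 - <<'E'
import pickle
from h import *
a=pickle.load(open("c0.pkl","rb")); b=pickle.load(open("c10.pkl","rb"))
f=7
for n,o,wh in (("scene",(325,160),(100,85)),):
    o=np.array(o); x,y=o; im=cv2.resize(b[n]["color"][y:y+wh[1],x:x+wh[0]],None,fx=f,fy=f,interpolation=cv2.INTER_CUBIC)
    h=(479.3,-316.7,np.radians(-32.4))
    for k in(34,0): draw(im,b[n],h,[box(94,32,87,87,0,k)[0]],f,o,(0,160,0)); 
    draw(im,b[n],h,[box(28,11,127,127,0,k)[0] for k in(-68,-34,0,34,68)],f,o,(255,0,255))
    cv2.imwrite("pics/fin_s.png",im)
A=cv2.phaseCorrelate
# neighbours' shift in scene: match templates
for n,(x0,y0,x1,y1) in (("scene",(343,165,363,205)),("scene",(373,172,420,215)),("top",(378,205,398,230)),("top",(347,187,356,203)),("top",(256,172,272,204)),("top",(316,155,338,180))):
    t=a[n]["color"][y0:y1,x0:x1]; w=b[n]["color"][y0-4:y1+4,x0-4:x1+4]
    r=cv2.matchTemplate(w,t,cv2.TM_CCOEFF_NORMED); _,m,_,l=cv2.minMaxLoc(r); print(n,(x0,y0),l[0]-4,l[1]-4,round(m,3))
E
```

```text
clock: 27.8
ee_pos: [417.7, 432.6, 247.1]
tool_rot: [-178.2, -1.0, 120.9]
ft_force: [-0.6, -0.6, -0.8]
gripper_width: 59.7
scene (343, 165) 0 0 0.988
scene (373, 172) 0 0 0.998
top (378, 205) 0 0 1.0
top (347, 187) 0 0 1.0
top (256, 172) 0 0 1.0
top (316, 155) 0 0 1.0
```

View pics/full10.png

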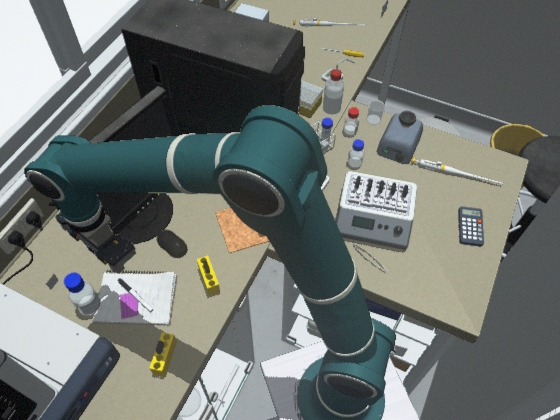

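View pics/h10.png

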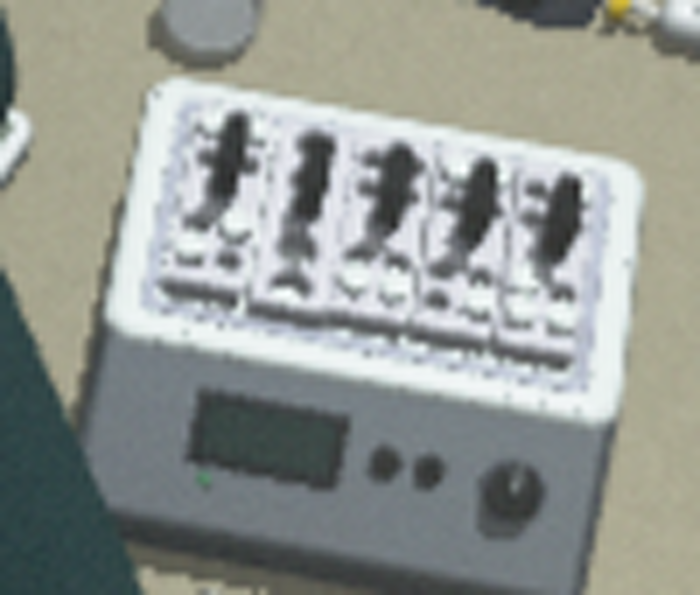

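View pics/fin_s.png

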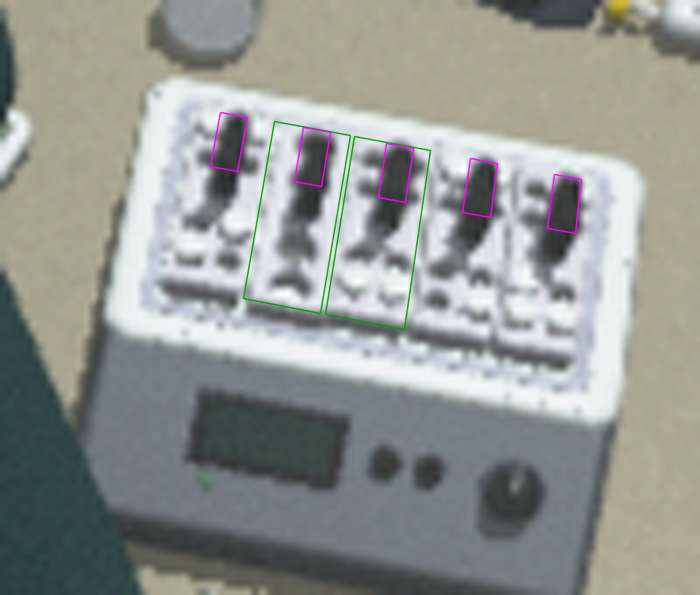

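The wide block sits level in the row with its neighbours (h10 crop (290,215)). Neighbours, narrow block and timer show zero pixel shift. One last check on blank, bottle and tweezers, then hand in.

```bash
python3 - <<'E'
import pickle
from h import *
from cell import robot
a=pickle.load(open("c0.pkl","rb")); b=pickle.load(open("c10.pkl","rb")); d=pickle.load(open("c3.pkl","rb"))
for nm,r,n,(x0,y0,x1,y1) in (("blank",d,"top",(284,168,304,206)),("bottle",a,"top",(360,145,382,170)),("tweezers",a,"scene",(352,245,386,272)),("row next +68",a,"top",(340,180,356,205)),("handle 34",a,"top",(357,193,366,206)),("handle 34",a,"scene",(366,177,373,188))):
    t=r[n]["color"][y0:y1,x0:x1]; w=b[n]["color"][y0-4:y1+4,x0-4:x1+4]
    q=cv2.matchTemplate(w,t,cv2.TM_CCOEFF_NORMED); _,m,_,l=cv2.minMaxLoc(q); print(nm,n,l[0]-4,l[1]-4,round(m,3))
s=robot.observe(); print(s["clock"],np.abs(s["qvel"]).max(),s["ft_force"])
robot.hand_in()
E
```

```text
blank top 0 0 1.0
bottle top 0 0 1.0
tweezers scene 0 0 0.823
row next +68 top 0 0 1.0
handle 34 top 0 1 0.945
handle 34 scene 0 1 0.928
27.9 0.5047722211237778 [ 0.26524408 -0.97219233  0.18822737]
the job is handed in; nothing more can be done
```

I moved the blank to the free end of the mat and lowered the wide-bore block into the gap. I handed in at 27.9 s of the 53 s; hand-in reports no verdict.

**What I did:**
- **Blank:** I lifted it out of heater place y = +34 mm by its handle. It stands upright on the free −y end of the cork mat.
- **Wide-bore block:** I took the left spare from the mat and lowered it in small steps until it touched. I then let go and drew the arm clear.

**Last checks:**
- **Unmoved:** the neighbours, narrow block, timer and bottle show zero pixel shift since the start. The blank shows none since I placed it.
- **Tweezers:** zero shift too, but a weaker match (0.82), probably because the arm or its shadow is close by.
- **Seating:** the wide block looks level with its neighbours. Its handle is about 1 pixel toward the panel compared with the blank's, roughly 2–3 mm and inside the 6 mm limit.
- **Not measured:** I did not measure the wide block's final height directly. At contact the arm stopped about 1.2 mm above the expected seat height with a lean of 1–2°, and I relied on the block settling flat when released.

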